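# Draw the muddler out from under the tool-box tray and hold it ready over the glass

### The arm

A 6-joint arm with a two-finger parallel gripper is mounted at the origin on a cart in front of the work surface, level with it; the furniture and walls round the work are solid. World frame = base frame: x ahead of the robot, y to its left, z up, the work surface at z = 0. Lengths are in mm, angles in rad, forces in N, time in s.
With the tool pointing down it reaches from about 350 to 975 mm from the base axis. Payload 7.1 kg.
Tool frame: the origin (TCP) lies on the front face of the gripper's body, between the roots of the fingers; the fingertips stand 80 mm ahead of it and the grasp point (between the pads) lies 61 mm ahead of it (env.tips_ahead is the distance from the TCP to the fingertips, in mm); z points along the fingers, y is the line along which they close (so a half turn about z gives the same grasp; the last joint's range is limited). The gripper opens to 88 mm and grips with 3 to 60 N. Pads are 20 mm wide; open, the fingers measure 115 mm over their backs; the gripper's body (75 mm by 178 mm) begins 61 mm behind the grasp point.
Start: joints at [-1.234, 0.423, 1.63, -0, 1.089, -0.019], TCP at [217.73, -585.832, 302.675] pointing down, gripper open.
Joint ranges: [-3, 3], [-0.9, 2.11], [0.09, 2.58], [-1.31, 4.45], [0.11, 2.69], [-2.54, 2.54]. Speed limits (rad/s): [2.39, 2.39, 3.01, 3.14, 3.14, 3.14].

### API

Orientations are given as a unit quaternion [x, y, z, w].
In Python, from station import env, set_gripper, viewer, workorder gives the robot as it stands. Calls block until the motion is done:
- env.reach(position, orientation): joint-space move of the TCP to a pose.
- env.move_l(position, rot=None, rate=150, f_stop=None): straight line of the TCP; rot=None keeps the orientation; rate is the mean speed in mm/s. With f_stop (N) it stops when the force on the tool has changed by that much, and returns True; else False.
- env.move_joints(angles): joint-space move.
- set_gripper(opening): finger opening in mm; the grip force is fixed at half the most; returns when the fingers have stopped.
- env.hold(seconds).
- env.ik(position, orientation): joint angles nearest the present ones, or None.
- env.read_state(): the state.
- viewer.camera(name): name is "scene" or "top" or "wrist"; returns the picture (420x560x3 uint8, blue, green, red); there is no depth.
- viewer.camera_params(name): a dict with "fx", "fy", "cx", "cy" (pixels), "dist" ([k1, k2, p1, p2, k3] as OpenCV has them; the pictures are not rectified), "pose" (4x4, takes a point from camera to world coordinates); the wrist camera has in their place "tool_from_camera" (4x4, takes a point from camera to tool coordinates, whose origin is the TCP and whose axes are the flange's). Camera axes: x right, y up, looking along -z (the intrinsics and any distortion apply to the point x, -y, -z); pixel columns grow to the right and rows downward; lengths in mm; the calibration is good to about 2 mm. A picture is of the moment at which its call begins: read the wrist's pose just before it. camera_params takes no time and is no camera call.
A pose or a line that the arm cannot do raises env.IKError and nothing moves.
- workorder.sign_off(): hands the job in; it is judged then, once.
The state is a dict: "time_s": time; "qpos": joint angles; "dq": joint speeds; "tau": joint torques, N m; "tool_pos": TCP position; "orientation": TCP orientation; "force": force on the tool from outside, world axes, zero at the start; "wrist_torque": the same for the moment, N m; "width": finger opening in mm; "grip_force": force on a finger pad.
Only numpy, scipy, OpenCV 4.12 (cv2) and the standard library are available. Lean on these libraries where they do the work, as an engineer would, in place of code of your own. Each camera call takes 0.05 s, during which the arm holds its last target. There are 200 camera calls.

### The job

The long wooden muddler lies in the bar-tool box with its handle hidden under the half-length tray: slide the tray all the way to the other end to uncover the handle and leave it there. The muddler is longer than the opening, so raise its handle end first and draw it out on a slant, without prying against the tray. Finish while holding the muddler in the gripper, head down, with its head just above the mouth of the cut glass that stands alone on the worktop beside the box, not touching the glass; leave the glass, the two dropper bottles and the olive jar undisturbed.

Things in the scene. Friction and masses are not known exactly. Their poses are not given: they have to be found in the camera images.
- box_rim (a point): Open wooden bar-tool box, immovable; outside 120 mm wide (x), 306 mm long (y), 74 mm high, walls 8 mm thick, inside 104 x 290 mm. This point is the middle of the box at rim height, 74 mm above the worktop; the inner floor is 64 mm below it. x runs across the box, y along it toward the end where the tray starts and the muddler's butt lies, z up.
- tray (a joint): Half-length tray (124 wide, 138 long, walls 24 mm high) riding on the box's rim. 0 = at the +y end of the box, over the muddler's handle; grows as it slides toward -y, up to its stop at 0.150 m, where it leaves a clear opening 151 mm long at the +y end. It only slides, against about 1.5 N of friction, and stays where left. Its underside is 65 mm above the box's inner floor.
- tray_handle (a point): Centre of the tray's steel arch handle: straight round bar 9 mm thick, 82 mm long, along the box's y, 51 mm above the box's rim at the tray's middle; 39 mm clear beneath it to the tray's floor, about 50 mm to the tray's walls each side in x. Axes as the box. Fixed in the tray: a teaspoon (-x side) and a bottle stopper 52 mm high, 36 mm toward +x and 42 mm toward -y from the middle.
- muddler_center (a point): The wooden muddler, loose, lying on the box's floor along the box's length; 230 mm long, about 0.15 kg. This point is half-way along its centre line, which lies 15 mm above the box's floor. Its y axis runs along the muddler from head to butt (butt at +y), z up as it lies.
- muddler_grip (a point): Place to hold the muddler, on the centre line of its handle, 55 mm from the middle toward the butt, 170 mm from the head's end face. The handle is a square wooden bar 22 mm thick with rounded edges, from 23 mm on the head side of the middle to 99 mm on the butt side. Axes as muddler_center.
- muddler_head (a point): Centre of the end face of the muddler's head, a plain round wooden head 30 mm in diameter and 50 mm long that tapers to a neck 19 mm thick. 115 mm from the middle. Axes as muddler_center.
- muddler_butt (a point): Centre of the other end face, on a square steel butt cap 30 mm wide and 16 mm long. 115 mm from the middle. Axes as muddler_center.
- glass_mouth (a point): Centre of the mouth of the cut glass, loose, which stands alone on the worktop on the box's -y side: 65 mm in diameter at the rim, 80 mm high; this point is level with the rim, 80 mm above the worktop. z up.
- bitters_a: Small brown dropper bottle, loose bystander, 33 mm across, 102 mm high, origin at the centre of its underside.
- bitters_b: Second small brown dropper bottle, loose bystander, 33 mm across, 102 mm high, origin at the centre of its underside.
- olives: Glass jar with a lid, loose bystander, 63 mm across, 110 mm high, origin at the centre of its underside.
- muddler: The muddler as a whole (see muddler_center); origin on its underside as it lies, half-way along, 15 mm under the centre line.
There are look-alikes about, which are no part of the job. Leave any purple look-alike of the part that bears glass_mouth alone.

How it is judged (in metres and radians):
On the way, in this order (a step that is already met when the one before it is completed fails the run):
1. the tray is slid to its stop at the other end, the muddler still lying in the box (value of joint tray above 0.142 m and z of muddler_butt in the frame of box_rim below -0.03 m), for 0.2 s.
2. the muddler passes on a slant: its butt above the rim while its head is still below it (z of muddler_butt in the frame of box_rim above 0.015 m and z of muddler_head in the frame of box_rim below 0 m and value of joint tray above 0.142 m), for 0.1 s.
At the end, for the whole second after the job is handed in: Muddler held still, touching neither tray nor glass, head at least 10 degrees down; centre of the head's end face within 30 mm of the glass's centre seen from above and 8 to 90 mm above its rim; tray within 8 mm of its far stop; glass upright (horizontal distance between muddler_head and glass_mouth below 0.03 m and z of muddler_head in the frame of glass_mouth between 0.008 and 0.09 m and angle between muddler_center's own y axis and vertical below 1.4 rad and contact force between the fingers and muddler above 1 N and contact force between muddler and glass below 0.1 N and contact force between muddler and tray below 0.1 N and linear speed of muddler below 0.03 m/s and angular speed of muddler below 0.3 rad/s and value of joint tray above 0.142 m and angle between glass_mouth's own z axis and vertical below 0.1 rad); the arm keeps its last pose, push and grip.
It fails at once if the muddler is pried against the tray (more than 15 N) (contact force between muddler and tray above 15 N).
It fails at once if the glass is moved by more than 20 mm (distance of glass_mouth from where it was at the start of the episode above 0.02 m).
It fails at once if a dropper bottle or the olive jar is moved by more than 20 mm (distance of any of bitters_a, bitters_b, olives from where it was at the start of the episode above 0.02 m).
It also fails if it takes over 61 s, if anything falls off the work surface, if the arm or the gripper's body presses on something with over 40 N, if the wrist force passes 120 N, or if a joint passes its speed limit or range.

## Working session

There is one attempt and no reset: what is moved stays moved. The work goes in short steps, each a Python script; the robot and the scene stay as the last script left them, time stands still between calls to the robot, and variables do not carry over. Pictures are saved under pics/ and viewed, at most 10 in all, crops included, and the job is handed in when it is done.

```bash
mkdir -p pics; ls; python3 - <<'E'
from station import env,viewer
import cv2
for n in("scene","top"):
    cv2.imwrite(f"pics/{n}0.png",viewer.camera(n)); p=viewer.camera_params(n); print(n,p)
print(env.read_state())
E
```

```text
pics
scene {'fx': 382.57966973139185, 'fy': 382.57966973139185, 'cx': 282.14590409679454, 'cy': 211.2130338265794, 'dist': array([0.03645265, 0.        , 0.        , 0.        , 0.        ]), 'pose': array([[ 8.80830069e-01,  1.79858225e-01, -4.37937676e-01,
         1.25887041e+02],
       [-4.73432424e-01,  3.33928880e-01, -8.15078673e-01,
        -8.65315423e+02],
       [-3.58565915e-04,  9.25279699e-01,  3.79285314e-01,
         4.35468182e+02],
       [ 0.00000000e+00,  0.00000000e+00,  0.00000000e+00,
         1.00000000e+00]])}
top {'fx': 414.8628294773426, 'fy': 414.8628294773426, 'cx': 275.6039212020963, 'cy': 210.35021670858632, 'dist': array([-0.09870743,  0.        ,  0.        ,  0.        ,  0.        ]), 'pose': array([[-3.87179933e-02,  9.75781530e-01, -2.15293574e-01,
         2.97300569e+02],
       [-9.99248663e-01, -3.74335507e-02,  1.00418031e-02,
        -1.13112910e+02],
       [ 1.73940307e-03,  2.15520615e-01,  9.76497741e-01,
         1.08964564e+03],
       [ 0.00000000e+00,  0.00000000e+00,  0.00000000e+00,
         1.00000000e+00]])}
{'time_s': 0.1, 'qpos': array([-1.23400166e+00,  4.23741222e-01,  1.63057326e+00, -1.03178276e-05,
        1.08857725e+00, -1.89855138e-02]), 'dq': array([ 0.00154463, -0.00299372, -0.00456767, -0.00087157,  0.00115059,
        0.00104085]), 'tau': array([-5.18617053e-04, -5.45615816e+01, -2.74324501e+01,  6.45029219e-02,
        1.88591075e-02, -4.69458064e-05]), 'tool_pos': array([ 217.60971304, -585.4994685 ,  302.00968015]), 'orientation': array([ 9.84218607e-01,  1.76955676e-01, -1.07292550e-04, -6.40633486e-04]), 'force': array([-0.26551185, -0.27992822,  1.38298096]), 'wrist_torque': array([ 0.05698767, -0.02215668, -0.03670791]), 'grip_force': 0.0, 'width': 88.22677313281415}
```

View pics/top0.png

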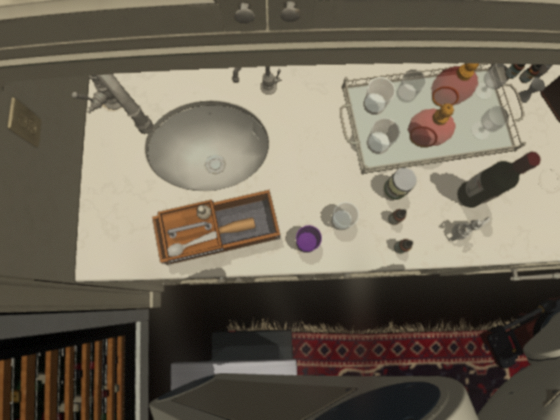

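View pics/scene0.png

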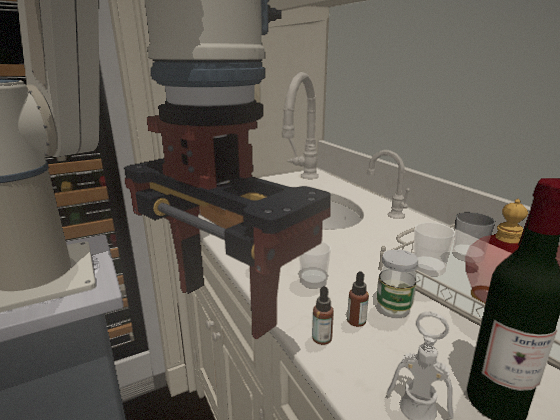

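The top view shows the box around (217,227) with the tray at the left (+y) end. The purple look-alike is at (308,238) and the clear glass at (342,216). The bottles are at (398,216) and (403,245), and the jar is at (401,183). I'll zoom in on the box and glass.

```bash
cat > h.py <<'E'
import numpy as np,cv2
from scipy.spatial.transform import Rotation as R
from station import env,viewer,set_gripper,workorder
def ray(p,T,uv):
    K=np.array([[p['fx'],0,p['cx']],[0,p['fy'],p['cy']],[0,0,1]])
    n=cv2.undistortPoints(np.array(uv,float).reshape(-1,1,2),K,p['dist']).reshape(-1,2)
    d=np.c_[n[:,0],-n[:,1],-np.ones(len(n))]@T[:3,:3].T
    return T[:3,3],d
def onplane(name,uv,z,T=None,p=None):
    p=p or viewer.camera_params(name); T=p['pose'] if T is None else T
    o,d=ray(p,T,uv); return o+d*((z-o[2])/d[:,2])[:,None]
def wristT():
    s=env.read_state(); M=np.eye(4); M[:3,:3]=R.from_quat(s['orientation']).as_matrix(); M[:3,3]=s['tool_pos']
    return M@viewer.camera_params('wrist')['tool_from_camera']
E
python3 - <<'E'
import cv2
im=cv2.imread('pics/top0.png')[170:290,140:360]
cv2.imwrite('pics/c1.png',cv2.resize(im,None,fx=3.6,fy=3.6,interpolation=cv2.INTER_CUBIC))
from h import *
print('rim corners?',onplane('top',[(272,192),(280,236),(153,216),(163,262)],74))
print('glass',onplane('top',[(342,216),(308,238)],40))
E
```

```text
rim corners? [[ 569.1252639  -116.28034983   74.        ]
 [ 455.86402563 -131.91019093   74.        ]
 [ 518.4996632   185.78291603   74.        ]
 [ 401.80964906  158.32026516   74.        ]]
glass [[ 507.15052405 -295.20481833   40.        ]
 [ 453.21554333 -203.86134505   40.        ]]
```

View pics/c1.png

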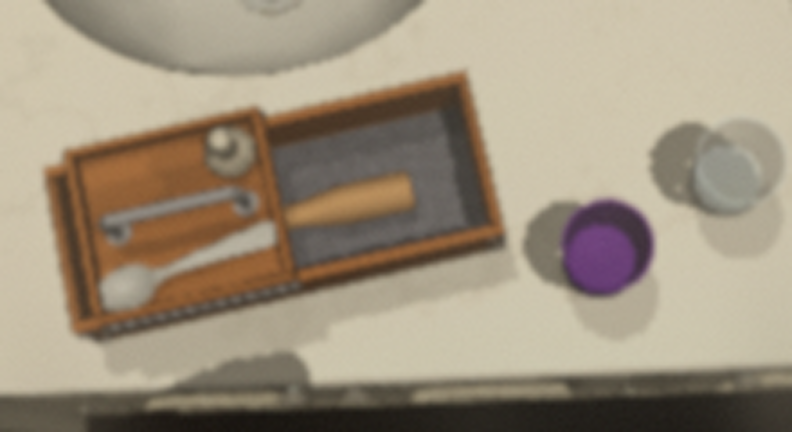

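The zoomed crop shows these, in crop pixels:
- Outer rim corners: (463,73), (502,240), (45,168) and (78,333).
- Tray handle bar: from about (100,222) to (245,190).
- Muddler head end: near (411,190).
- Clear glass: base near (727,180), rim near (742,156).

```bash
python3 - <<'E'
from h import *
f=lambda l:np.array(l)/3.6+[140,170]
c=onplane('top',f([(463,73),(502,240),(45,168),(78,333)]),74); print(c.round(),'\nmean',c.mean(0))
print('sizes',np.linalg.norm(c[0]-c[2]),np.linalg.norm(c[1]-c[3]),np.linalg.norm(c[0]-c[1]),np.linalg.norm(c[2]-c[3]))
for a,b in((2,0),(3,1)): v=c[a]-c[b]; print('yaw of +y',np.degrees(np.arctan2(v[1],v[0])))
h=onplane('top',f([(100,222),(245,190)]),127);print('handle',h.round(1),h.mean(0),np.linalg.norm(h[0]-h[1]))
print('muddler',onplane('top',f([(411,190),(290,217)]),25).round())
print('glass base,rim',onplane('top',f([(727,180)]),8),onplane('top',f([(742,156)]),80))
print('bitters,jar',onplane('top',[(398,216),(403,245)],60).round(),onplane('top',[(402,180)],110).round())
E
```

```text
[[ 574. -108.   74.]
 [ 454. -130.   74.]
 [ 517.  187.   74.]
 [ 401.  162.   74.]] 
mean [486.43324157  27.57998895  74.        ]
sizes 300.369134777061 296.970003013553 121.8325557443414 118.88918123212805
yaw of +y 100.9660229023377
yaw of +y 100.39188348235555
handle [[467.7 133.8 127. ]
 [485.6  37.9 127. ]] [476.65161732  85.84098765 127.        ] 97.56904038494314
muddler [[501. -67.  25.]
 [484.  21.  25.]]
glass base,rim [[ 502.6961379  -299.81642641    8.        ]] [[ 505.5354753  -299.07299335   80.        ]]
bitters,jar [[ 498. -436.   60.]
 [ 423. -441.   60.]] [[ 578. -440.  110.]]
```

```bash
cat >> h.py <<'E'
def quat(yaw,tilt=0):
    """tool y (closing) at yaw deg about z, fingers down; tilt deg about tool y (positive leans the tool back toward box +y)"""
    a=np.radians(yaw); y=np.array([np.cos(a),np.sin(a),0]); z=np.array([0,0,-1.]); x=np.cross(y,z)
    return (R.from_rotvec(np.radians(tilt)*y)*R.from_matrix(np.c_[x,y,z])).as_quat()
E
python3 - <<'E'
from h import *
print(viewer.camera_params('wrist'))
env.reach([477,88,360],quat(10.7)); s=env.read_state(); print(s['time_s'],s['tool_pos'],s['qpos'])
T=wristT(); np.save('T1.npy',T); cv2.imwrite('pics/w1.png',viewer.camera('wrist')); print(T.round(2))
E
```

```text
{'fx': 370.6787240271917, 'fy': 370.6787240271917, 'cx': 285.99751930480187, 'cy': 210.63218586385585, 'dist': array([-0.09973316,  0.        ,  0.        ,  0.        ,  0.        ]), 'tool_from_camera': array([[ 1.03667578e-04,  9.56292822e-01,  2.92410717e-01,
         7.90830777e+01],
       [ 9.99999993e-01, -1.14812423e-04,  2.09524440e-05,
        -1.76907056e-01],
       [ 5.36090550e-05,  2.92410713e-01, -9.56292827e-01,
        -8.22986425e+01],
       [ 0.00000000e+00,  0.00000000e+00,  0.00000000e+00,
         1.00000000e+00]])}
2.6667 [477.2114088   87.46204488 359.93318029] [ 1.56788642e-01  1.45434211e-01  1.87357323e+00 -1.25306946e-04
  1.12262570e+00 -2.88700156e-02]
[[ 9.8000e-01 -1.8000e-01 -5.0000e-02  4.6135e+02]
 [ 1.8000e-01  9.4000e-01  2.9000e-01  1.6604e+02]
 [-0.0000e+00 -2.9000e-01  9.6000e-01  4.4222e+02]
 [ 0.0000e+00  0.0000e+00  0.0000e+00  1.0000e+00]]
```

View pics/w1.png

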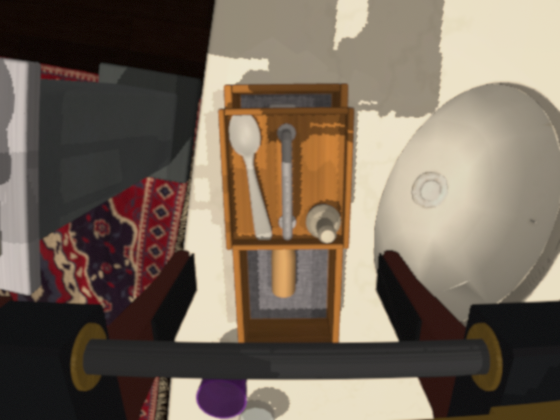

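The wrist view shows the tray handle bar from about (287,128) to (288,236). The tray's top edges are near rows 110 and 245, and the muddler head shows at (284,273).

```bash
python3 - <<'E'
from h import *
T=np.load('T1.npy'); p=viewer.camera_params('wrist'); g=lambda uv,z:onplane('wrist',uv,z,T,p)
h=g([(287,128),(288,236)],127);v=h[0]-h[1];print('handle',h.round(1),h.mean(0).round(1),np.linalg.norm(v),np.degrees(np.arctan2(v[1],v[0])))
t=g([(221,110),(354,110),(228,246),(347,246)],98);print('tray top',t.round(1),t.mean(0).round(1))
for a,b in((0,2),(1,3)):v=t[a]-t[b];print(np.linalg.norm(v),np.degrees(np.arctan2(v[1],v[0])))
print('w',np.linalg.norm(t[0]-t[1]))
b=g([(225,87),(347,86)],74);print('box +y corners',b.round(1),b.mean(0),np.linalg.norm(b[0]-b[1]))
print('mud head end, sides',g([(284,298)],8),g([(273,285),(296,285)],20))
E
```

```text
handle [[466.2 142.7 127. ]
 [484.9  48.2 127. ]] [475.5  95.5 127. ] 96.33977904324725 101.22974359465995
tray top [[404.8 145.6  98. ]
 [523.2 167.9  98. ]
 [429.9  15.6  98. ]
 [547.3  37.8  98. ]] [476.3  91.7  98. ]
132.38563965001882 100.9350702126439
132.36001603239703 100.48519054658335
w 120.44943178713169
box +y corners [[401.5 166.2  74. ]
 [515.8 188.7  74. ]] [458.68037391 177.4439248   74.        ] 116.47676230179442
mud head end, sides [[505.01439723 -83.71540344   8.        ]] [[486.58892363 -60.88962405  20.        ]
 [515.37948777 -55.45034782  20.        ]]
```

```bash
cat >> h.py <<'E'
YAW=10.8; a_=np.radians(YAW+90); YD=np.array([np.cos(a_),np.sin(a_),0]); BOX=np.array([487.,27.4,74.])
E
python3 - <<'E'
from h import *
set_gripper(60)
q=quat(YAW); P=np.array([476,93,0.])
env.move_l([*P[:2],260],q,rate=200)
print('touch',env.move_l([*P[:2],186],rate=80,f_stop=8))
set_gripper(5); s=env.read_state(); print(s['width'],s['force'],s['tool_pos'])
p=s['tool_pos']; print('stop',env.move_l(p-150*YD,rate=90,f_stop=20))
s=env.read_state(); print(s['force'],s['tool_pos'],(p-s['tool_pos'])@YD,s['time_s'])
set_gripper(60); s=env.read_state();print(s['force'],s['tool_pos'])
env.move_l(s['tool_pos']+[0,0,120],rate=200)
# look at the handle: camera sees forward (+y) offset ~
c=BOX+60*YD; env.reach([*(c-0*YD)[:2],360],q)
T=wristT(); np.save('T2.npy',T); cv2.imwrite('pics/w2.png',viewer.camera('wrist')); print(env.read_state()['time_s'])
E
```

```text
touch False
7.837401640319463 [ 3.12583275  1.05729559 -2.81865407] [476.49948074  93.08210795 186.03827468]
stop True
[-0.49481403  2.12530795  3.74056436] [503.36394487 -42.44492426 186.01845824] 138.1603744667079 7.3167
[ 0.32389676 -0.06512158  0.19310366] [503.74701876 -42.22887391 185.72545995]
9.6667
```

View pics/w2.png

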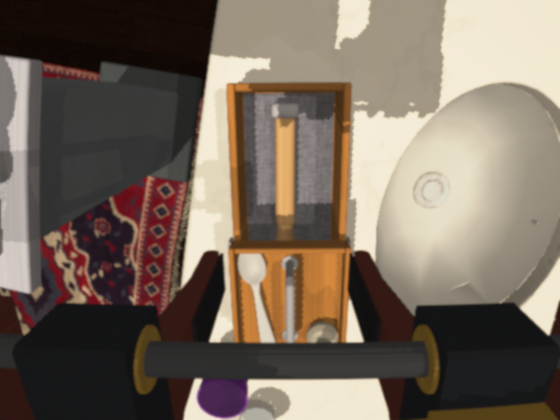

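The tray is now at the far (-y) end with its edge near row 241. The handle is uncovered: butt cap at (285,98–117), and the square bar down to row ~213 at columns 276–295.

```bash
python3 - <<'E'
from h import *
T=np.load('T2.npy'); p=viewer.camera_params('wrist'); g=lambda uv,z:onplane('wrist',uv,z,T,p)
XD=np.array([YD[1],-YD[0],0]); L=lambda P:np.c_[(P-BOX)@XD,(P-BOX)@YD,P[:,2]-74].round(1)
print('tray edge',L(g([(231,241),(348,241)],98)))
print('box corners',L(g([(229,85),(350,85)],74)))
print('shaft top mid',L(g([(285.5,125),(285,160),(285,205)],36)))
print('shaft sides',L(g([(275.5,160),(295.5,160)],36)))
print('butt cap top',L(g([(272,103),(298,103),(285,99),(285,117)],40)))
E
```

```text
tray edge [[-57.    3.6  24. ]
 [ 59.5   3.9  24. ]]
box corners [[-56.7 152.8   0. ]
 [ 58.3 153.    0. ]]
shaft top mid [[ -3.1 112.5 -38. ]
 [ -3.6  74.6 -38. ]
 [ -3.6  23.1 -38. ]]
shaft sides [[-14.1  74.6 -38. ]
 [  7.9  74.6 -38. ]]
butt cap top [[-17.3 135.5 -34. ]
 [  9.9 135.5 -34. ]
 [ -3.7 139.6 -34. ]
 [ -3.7 121.1 -34. ]]
```

```bash
python3 - <<'E'
from h import *
q=quat(YAW); P=np.array([503.5,-42.3,0])
env.reach([*P[:2],280],q); env.move_l([*P[:2],186],rate=120,f_stop=8)
set_gripper(5); s=env.read_state(); p=s['tool_pos']; print(s['width'])
f=env.move_l(p-20*YD,rate=30,f_stop=32); s=env.read_state(); print(f,s['force'],(p-s['tool_pos'])@YD)
set_gripper(60); p=env.read_state()['tool_pos']; env.move_l(p+[0,0,120],rate=200)
c=BOX+60*YD; env.reach([*c[:2],360],q)
T=wristT(); im=viewer.camera('wrist'); np.save('T3.npy',T)
a=cv2.imread('pics/w2.png'); o=np.hstack([cv2.resize(x[225:345,220:360],None,fx=2.8,fy=4) for x in(a,im)]); cv2.imwrite('pics/cmp.png',o)
cv2.imwrite('pics/w3.png',im); print(np.abs(T-np.load('T2.npy')).max(),env.read_state()['time_s'])
E
```

```text
8.172452859256074
True [0.11700045 4.76459026 4.14946747] 0.4613902060647248
0.008714955509674382 14.7833
```

View pics/cmp.png

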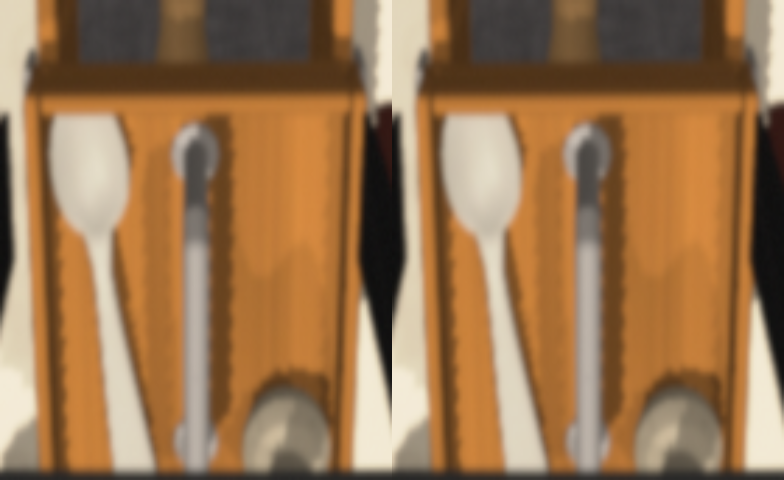

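The two crops are identical and the second push moved only 0.5 mm, so the tray is at its stop. Its true top edge is at row 248, about -5 mm from the box middle, which fits. Next I'll look at the glass from above before grasping.

```bash
python3 - <<'E'
from h import *
q=quat(YAW); c=np.array([504.5,-299.5,0])+26*YD
env.reach([*c[:2],360],q); T=wristT(); np.save('T4.npy',T); im=viewer.camera('wrist'); cv2.imwrite('pics/w4.png',im); print(env.read_state()['time_s'])
# feasibility of the slanted poses
XD=np.array([YD[1],-YD[0],0])
for H,th in(((-92,25),0),((-92,26),18),((-30,30),25),((30,40),30),((30,150),30)):
    t=np.radians(th); y=H[0]+170*np.cos(t)-69*np.sin(t); z=H[1]+170*np.sin(t)+69*np.cos(t)
    P=BOX*[1,1,0]-3.6*XD+y*YD+[0,0,z]; print(P.round(),env.ik(P,quat(YAW,th)))
t=np.radians(35); P=np.array([504.5,-299.5,125])+YD*(170*np.cos(t)-69*np.sin(t))+[0,0,170*np.sin(t)+69*np.cos(t)]; print(P,env.ik(P,quat(YAW,35)))
E
```

```text
16.1833
[469. 103.  94.] [ 1.92162683e-01  5.79141398e-01  2.04661495e+00 -4.44089210e-16
  5.15836308e-01  3.66712381e-03]
[474.  74. 144.] [-0.01513516  0.50741135  2.02487077  0.47015972  0.73154516 -0.5753294 ]
[466. 120. 164.] [ 0.0262805   0.48491271  2.02939339  0.61757037  0.80417511 -0.63643877]
[457. 167. 185.] [ 0.08798676  0.46017043  2.03301365  0.72369286  0.85002615 -0.643872  ]
[457. 167. 295.] [ 0.08798676  0.26796775  1.97255127  0.61110856  1.04919572 -0.45177576]
[ 485.82200419 -201.58651701  279.02948524] [-0.59475684  0.47807758  1.71387333  0.42349704  1.42264122 -0.94882367]
```

View pics/w4.png

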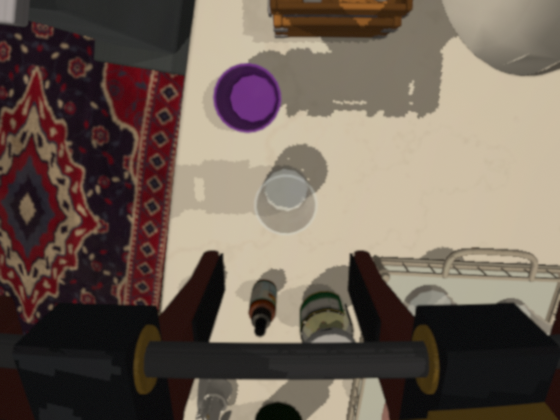

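In the wrist view the clear glass's rim is centred near (285,204) and its base near (287,190). I'll compute its position, then grasp the muddler and tilt it up.

```bash
cat >> h.py <<'E'
XD=np.array([YD[1],-YD[0],0])
def tcp(H,th,xo=-3.6):
    "TCP for head end centre at box-y H[0], world z H[1], muddler slant th deg"
    t=np.radians(th); y=H[0]+170*np.cos(t)-69*np.sin(t); z=H[1]+170*np.sin(t)+69*np.cos(t)
    return BOX*[1,1,0]+xo*XD+y*YD+[0,0,z]
E
python3 - <<'E'
from h import *
T=np.load('T4.npy'); p=viewer.camera_params('wrist')
print('rim',onplane('w',[(285,204)],80,T,p),'base',onplane('w',[(287,190)],6,T,p))
set_gripper(46); H0=(-91,25)
a=tcp(H0,0); env.reach(a+[0,0,150],quat(YAW)); print(env.move_l(a,rate=110,f_stop=8))
set_gripper(15); s=env.read_state(); print(s['width'],s['grip_force'],s['tool_pos']-a,s['force'])
for th in(6,12,18):
    print(env.move_l(tcp((-91,27),th),quat(YAW,th),rate=60,f_stop=25)); s=env.read_state(); print(th,s['width'],s['force'].round(1),s['wrist_torque'].round(2))
env.hold(.3); print(env.read_state()['time_s'])
cv2.imwrite('pics/w5.png',viewer.camera('wrist'))
E
```

```text
rim [[ 501.43736002 -296.35074729   80.        ]] base [[ 504.16761397 -299.33626447    6.        ]]
False
21.56945941708326 29.987499117851257 [0.19090336 0.06067756 0.2308999 ] [0.18971475 0.05196112 3.95680865]
False
6 21.832539068938498 [ 0.5  0.4 -1.5] [-0.   -0.03 -0.01]
False
12 21.598373931819747 [-1.  -0.5 -1.9] [-0.09 -0.09  0.02]
False
18 22.175714872338666 [-0.3 -0.3 -2.1] [-0.18 -0.12 -0.01]
21.8583
```

View pics/w5.png

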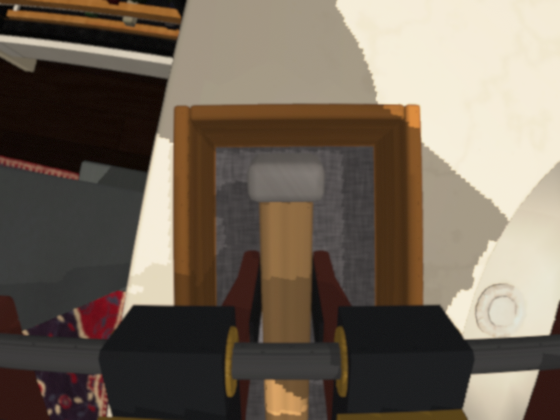

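The muddler is gripped, butt raised above the rim, and nothing is being pressed. The butt cap is at (286,180). I'll draw it out and carry it to the glass.

```bash
python3 - <<'E'
from h import *
for H,th,r in(((-60,28),21,80),((-30,31),25,80),((0,36),28,80),((32,42),30,80),((36,200),35,130)):
    f=env.move_l(tcp(H,th),quat(YAW,th),rate=r,f_stop=25); s=env.read_state(); print(f,s['width'].round(1),s['force'].round(1))
    if f: raise SystemExit('contact')
def over(z,th=35):
    G=np.array([503.5,-298.5,z]); t=np.radians(th)
    return G+YD*(170*np.cos(t)-69*np.sin(t))+[0,0,170*np.sin(t)+69*np.cos(t)]
env.move_l(over(200),quat(YAW,35),rate=150); env.move_l(over(130),rate=80); env.hold(.5)
s=env.read_state(); print(s['time_s'],s['width'],s['force'],s['tool_pos']-over(130))
for n in('top','scene'): cv2.imwrite(f'pics/{n}9.png',viewer.camera(n))
a=cv2.imread('pics/top9.png')[150:290,170:430]; b=cv2.imread('pics/scene9.png')
cv2.imwrite('pics/end.png',np.vstack([cv2.resize(a,(560,302)),b[120:410]]))
E
```

```text
Traceback (most recent call last):
AttributeError: 'float' object has no attribute 'round'
```

```bash
python3 - <<'E'
from h import *
for H,th,r in(((-30,31),25,80),((0,36),28,80),((32,42),30,80),((36,200),35,130)):
    f=env.move_l(tcp(H,th),quat(YAW,th),rate=r,f_stop=25); s=env.read_state(); print(f,s['width'],s['force'].round(1))
    if f: raise SystemExit('contact')
def over(z,th=35):
    G=np.array([503.5,-298.5,z]); t=np.radians(th)
    return G+YD*(170*np.cos(t)-69*np.sin(t))+[0,0,170*np.sin(t)+69*np.cos(t)]
env.move_l(over(200),quat(YAW,35),rate=150); env.move_l(over(130),rate=80); env.hold(.5)
s=env.read_state(); print(s['time_s'],s['width'],s['force'],s['tool_pos']-over(130))
for n in('top','scene'): cv2.imwrite(f'pics/{n}9.png',viewer.camera(n))
a=cv2.imread('pics/top9.png')[150:290,170:430]; b=cv2.imread('pics/scene9.png')
cv2.imwrite('pics/end.png',np.vstack([cv2.resize(a,(560,302)),b[120:410]]))
E
```

```text
False 21.78984354226757 [ 0.1 -0.1 -1.4]
False 21.557559643923312 [-0.4 -0.1 -1.9]
False 21.784049057785317 [ 0.  -0.9 -2.4]
False 21.6510430040252 [-0.1 -0.1 -2.4]
29.3333 22.109986398707882 [ 0.0186527   1.04117623 -1.99067091] [-0.00372144 -0.01665361  0.0744112 ]
```

View pics/end.png

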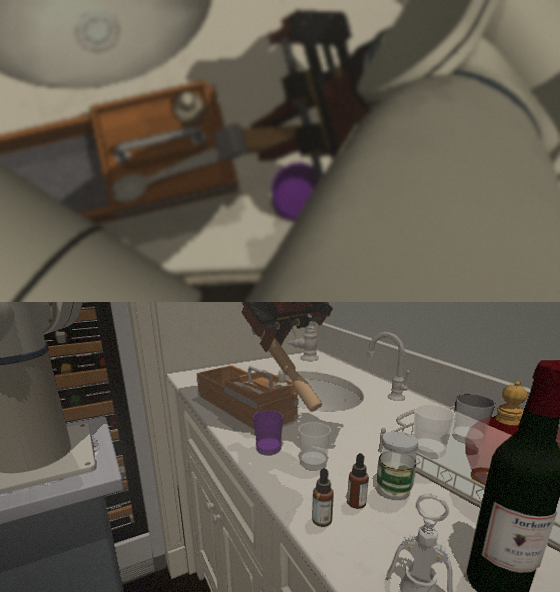

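In the scene view the muddler is held head down. The head's end face is at about scene pixel (315,223), above the clear glass's mouth at about (314,247). I'll check both against the scene calibration.

```bash
python3 - <<'E'
from h import *
p=viewer.camera_params('scene'); Ti=np.linalg.inv(p['pose'])
K=np.array([[p['fx'],0,p['cx']],[0,p['fy'],p['cy']],[0,0,1]])
for P in([503.5,-298.5,130],[503.5,-298.5,80]):
    c=(Ti@[*P,1])[:3]*[1,-1,-1]; print(P,cv2.projectPoints(c.reshape(1,1,3),np.zeros(3),np.zeros(3),K,p['dist'])[0].ravel().round(1))
print('rim in scene',onplane('scene',[(314,247)],80))
im=cv2.imread('pics/scene9.png')[170:300,250:380]; cv2.imwrite('pics/c9.png',cv2.resize(im,None,fx=4.5,fy=4.5,interpolation=cv2.INTER_CUBIC))
E
```

```text
[503.5, -298.5, 130] [315.3 224.3]
[503.5, -298.5, 80] [314.5 247.2]
rim in scene [[ 503.18220512 -297.21024419   80.        ]]
```

View pics/c9.png

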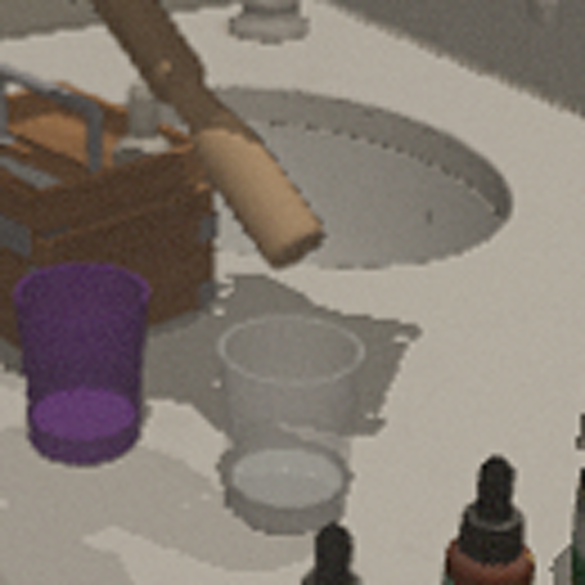

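The head's end face is at scene (316.7,224), against a predicted (315.3,224.3). The rim is at (314.7,247.6), against (314.5,247.2). Both match, so I'm handing the job in.

```bash
python3 -c "
from h import *
print(workorder.sign_off(), env.read_state()['time_s'])"
```

```text
the job is handed in; nothing more can be done
the job is handed in; nothing more can be done
```

I handed the job in at about 29 s on the robot's clock: the tray is at its far stop, and the muddler is held head down about 50 mm above the clear glass's rim, centred to within a few millimetres, with nothing else touched as far as the pictures and forces show. The sign-off didn't report a verdict.

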